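# Open a fresh reagent bottle whose screw cap has stuck

### The arm

A 6-joint arm with a two-finger parallel gripper is mounted at the origin on the work surface. World frame = base frame: x ahead of the robot, y to its left, z up, the work surface at z = 0. Lengths are in m, angles in degrees, forces in N, time in s.
With the tool pointing down it reaches from about 0.3 to 0.85 m from the base axis. Payload 5.4 kg.
Tool frame: the origin (TCP) lies between the finger pads; the fingertips stand 17 mm ahead of it and the grasp point (between the pads) lies 2 mm behind it (ctrl.finger_overhang is the distance from the TCP to the fingertips, in m); z points along the fingers, y is the direction in which the jaws open and shut (so a half turn about z gives the same grasp; the last joint's range is limited). The gripper opens to 85 mm and grips with 20 to 120 N. Pads are 22 mm wide; open, the fingers measure 114 mm over their backs; the gripper's body (76 mm by 85 mm) begins 54 mm behind the grasp point. The pads swing forward as they close: fully open they stand 13 mm farther back than shut.
Start: joints at [-79.876, 9.076, 91.501, -0, 79.423, -12.038], TCP at [0.217, -0.533, 0.248] pointing down, gripper open.
Joint ranges: [-166.64, 166.64], [-54.1, 131.32], [10.49, 154.53], [-73.88, 253.88], [9.74, 151.15], [-171.62, 171.62]. Speed limits (degrees/s): [147.25, 147.25, 180, 180, 180, 180].

### API

Orientations are given as a 3x3 rotation matrix whose columns are the frame's x, y, z axes.
In Python, from rig import ctrl gives the robot as it stands.
- The arm moves only by the tool carry_out, never from a script. Its argument "series" is a list of rows, each a list of 3 entries, a list of its own where there are three numbers: the turn, a rotation vector about the tool's x, y, z in rad, then the shift along the tool's x, y, z in cm, then the closure, from 0 (fully open) to 1 (shut). A call has 1 to 5 rows; each row is the pose to reach, as a shift and turn from the pose measured when the call began, along the tool's axes at that moment; what a row does not reach only later rows make up. A row lasts 1/8 s, in which the tool goes at most 62.5 mm and 10.7 degrees, less where a joint would pass 70% of its speed; a pose out of reach is approached as far as the arm can. A call with a gripper value outside its range is refused whole. The fingers move at their own pace and stop on an object; "squeeze" is the grip in N (left out, the last holds). Time passes only in rows, so rows that repeat a pose let the fingers close. It gives the time, the measured TCP pose, the force and the opening at its end, in the units of the state.
- ctrl.state(): the state, without advancing time (a new reading comes with each control period).
- ctrl.read_camera(name): name is "side" or "top" or "wrist"; returns the picture (420x560x3 uint8, red, green, blue); there is no depth.
- ctrl.calibration(name): a dict with "fx", "fy", "cx", "cy" (pixels), "distortion" ([k1, k2, p1, p2, k3] as OpenCV has them; the pictures are not rectified), "extrinsics" (4x4, takes a point from camera to world coordinates). Camera axes: x right, y down, z forward; pixel columns grow to the right and rows downward; lengths in m; the calibration is good to about 2 mm. A picture is of the moment at which its call begins: read the wrist's pose just before it. calibration takes no time and is no camera call; for the wrist camera it gives the pose at the moment of the call.
- ctrl.sign_off(): hands the job in, once; it reports no verdict.
Trained networks look in the newest picture that a camera, given by its name, has taken for a name from the list of things; names that differ only in an ending like _2 or _b are one class to them, and where a whole thing is asked for, a point or a joint stands for the part that bears it (a point fixed in the world has none). Each returns a list of dicts, best first, with "p" (0 to 1); they miss things now and then, are a little off and sometimes report something else, mostly with a low value. They report only what shows in the picture. A call takes as long as a camera call.
- ctrl.boxes_of(camera, target): "box" ([left, top, right, bottom] in pixels, round what is visible of it).
The state is a dict: "time": time; "joints": joint angles; "dq": joint speeds; "joint_efforts": joint torques, N m; "ee_pos": TCP position; "ee_rot": TCP orientation; "wrist_force": force on the tool from outside, world axes, zero at the start; "wrist_torque": the same for the moment, N m; "opening": opening from 0.0 (shut) to 1.0 (fully open).
Only numpy, scipy, OpenCV 4.12 (cv2) and the standard library are available. Lean on these libraries where they do the work, as an engineer would, in place of code of your own. Each camera call takes 0.05 s, during which the arm holds its last target. There are 200 camera calls.

### The job

The fresh square bottle in the bottle tray has a screw cap that is stuck fast: grip the cap firmly, break it loose with a short hard twist (anticlockwise seen from above), then spin it the rest of the way off, letting it climb as it turns: the bottle must stay where it stands, neither lifted out of its well nor pushed down on its sprung foot plate. Lay the cap flat in the shallow steel tray, top side up as it came off, and leave everything else where it stands.

Things in the scene. Friction and masses are not known exactly. Their poses are not given: they have to be found in the camera images.
- bay: bottle tray of the analyser, fixed to the bench: white block 104 x 230 x 68 mm (x, y, z) with a lime strip round its foot and two square wells side by side, centres at y = +55 and -55 mm, 63 x 63 mm. In each a sprung foot plate carries the bottle, 48 mm below the block's top (z = 20 mm): it yields once pressed with more than 14 N, the bottle's weight included, by about 1 mm per N. Origin: centre of the underside; z up
- bottle: the fresh bottle, loose, white, square body 60 x 60 x 100 mm, in one of the two wells (either one) with 1.5 mm of play all round; the well keeps it from turning. 0.5 to 0.75 kg. Round shoulder 57 mm across at z = 101 mm, 41 mm across at 112 to 116 mm; threaded neck 34 mm across up to 142 mm, rubber sealing ring on its rim. Origin: centre of its underside; z up
- cap: pale grey ribbed round screw cap on the fresh bottle, loose: 52 mm across, 27 mm high, 40 g, stiff; flat closed top, open below. Origin: centre of its lower edge, 122 mm above the bottle's underside while screwed on. z up, along the thread's axis. It sticks to the rubber ring: it takes about 0.6 N m to start it and drag it through the first 0.8 rad or so; then it runs nearly free
- cap_top (a point): centre of the cap's flat top, 27 mm above cap. Coarse right-handed thread (anticlockwise from above opens), about 1 mm of axial play: the cap climbs as it is turned and lets go after about half a turn, when it lifts off under no more than its own weight. Pulled before that by more than the bottle's weight, it brings the bottle up with it
- used_bottle: the bottle in service in the other well: same square body, but with a black aspiration fitting 47 mm across and a bent steel pipe up to 172 mm above its underside. Loose. Origin: centre of its underside. Leave alone
- tray: shallow square steel tray, fixed to the bench: 150 x 150 mm outside (160 mm over its rolled rim), rim 14 mm high, walls and floor 2.5 mm. Origin: centre of its underside; z up, x and y along its sides
- tray_floor (a point): centre of the tray's inner floor, axes as the tray's
- vial_a: amber glass vial with a metal crimp, 23 mm across, 47 mm high, loose, on the robot's side of the bottle tray. Origin: centre of its underside. Leave alone
- vial_b: a second such vial beside it. Leave alone
- timer: flat white timer 58 x 66 x 18 mm, loose, beside the steel tray on its far side. Origin: centre of its underside. Leave alone
- cup: clear sample cup, 52 mm across the rim, 50 mm high, loose, on the far side of the bottle tray. Leave alone
- carton: white carton 70 x 110 x 95 mm, loose, at the back. Leave alone
- pipette: hand pipette lying at the back, 265 mm long, loose. Leave alone

How it is judged (in metres and radians):
On the way, in this order (a step that is already met when the one before it is completed fails the run):
1. the cap has been twisted loose: turned by more than 0.5 rad on the neck, and still on it (angle between the x axis of cap and the x axis of bottle, either way round above 0.5 rad and z of cap in the frame of bottle below 0.133 m and horizontal distance between cap and bottle below 0.006 m), for 0.1 s.
2. the cap is off, clear above the neck, and the bottle still stands in its well (z of cap in the frame of bottle above 0.15 m and z of bottle in the frame of bay between 0.017 and 0.023 m and angle between bottle's own z axis and vertical below 0.1 rad), for 0.1 s.
At the end, for the whole second after the job is handed in: the cap lies at rest, top side up, flat on the steel tray's floor (tilt under 0.1 rad, lower edge within 3 mm of the floor, centre within 50 mm of the tray's centre along each side); both bottles stand upright in their wells on their foot plates (within 3 mm) (x of cap in the frame of tray_floor between -0.05 and 0.05 m and y of cap in the frame of tray_floor between -0.05 and 0.05 m and z of cap in the frame of tray_floor between -0.003 and 0.003 m and angle between each of cap, bottle, used_bottle's own z axis and vertical below 0.1 rad and linear speed of cap below 0.02 m/s and z of bottle in the frame of bay between 0.017 and 0.023 m and z of used_bottle in the frame of bay between 0.017 and 0.023 m); the robot touches nothing.
It fails at once if the fresh bottle was pulled up from its foot plate by more than 4 mm (z of bottle in the frame of bay above 0.024 m).
It fails at once if the fresh bottle was pushed down on its sprung foot plate by more than 2 mm (z of bottle in the frame of bay below 0.018 m).
It fails at once if the bottle in service was disturbed (moved by more than 8 mm) (distance of used_bottle from where it was at the start of the episode above 0.008 m).
It fails at once if a bystander was disturbed (moved by more than 20 mm) (distance of any of vial_a, vial_b, timer, cup, carton, pipette from where it was at the start of the episode above 0.02 m).
It also fails if it takes over 67 s, if anything falls off the work surface, if the arm or the gripper's body presses on something with over 40 N, if the wrist force passes 120 N, or if a joint passes its speed limit or range.

## Working session

There is one attempt and no reset: what is moved stays moved. The work goes in short steps, Python scripts to look and compute and a tool call to move; the robot and the scene stay as the last step left them, time stands still between calls to the robot, and variables do not carry over. Pictures are saved under pics/ and viewed, about 8 in all and at most 12, crops included, and the job is handed in when it is done.

Besides the shell and the picture viewer there is one more tool, called after "Emit:" by a JSON object that holds its "method" and its "body", one argument or row to a line. carry_out: Moves the arm, as the interface text tells. Its arguments: {"type":"object","properties":{"series":{"type":"array"},"squeeze":{"type":"number"}},"required":["series"]}

```bash
mkdir -p pics; cat > h.py <<'E'
import numpy as np, cv2
from rig import ctrl
def K(c):
    return np.array([[c['fx'],0,c['cx']],[0,c['fy'],c['cy']],[0,0,1.]]),np.array(c['distortion'],float)
def ray(cam,uv,c=None):
    c=c or ctrl.calibration(cam); k,d=K(c); E=np.array(c['extrinsics'])
    p=cv2.undistortPoints(np.array([[uv]],float),k,d)[0,0]
    return E[:3,3],E[:3,:3]@np.array([p[0],p[1],1])
def at_z(cam,uv,z,c=None):
    o,r=ray(cam,uv,c); return o+r*(z-o[2])/r[2]
def proj(cam,P,c=None):
    c=c or ctrl.calibration(cam); k,d=K(c); E=np.linalg.inv(np.array(c['extrinsics']))
    return cv2.projectPoints(np.array(P,float).reshape(-1,3),cv2.Rodrigues(E[:3,:3])[0],E[:3,3],k,d)[0][:,0]
E
python3 - <<'E'
from h import *
np.set_printoptions(precision=3,suppress=True)
s=ctrl.state(); print(s)
ims=[]
for c in('top','side'):
    im=ctrl.read_camera(c); cv2.imwrite(f'pics/{c}0.png',cv2.cvtColor(im,cv2.COLOR_RGB2BGR))
    for t in('cap','bay','tray','used_bottle','bottle','vial_a','timer','cup','carton'):
        print(c,t,[(np.round(b['box']),round(b['p'],2)) for b in ctrl.boxes_of(c,t)[:2]])
    print(np.array(ctrl.calibration(c)['extrinsics']))
E
```

```text
{'time': 0.0, 'joints': array([-79.875,   9.114,  91.573,  -0.   ,  79.424, -12.038]), 'dq': array([ 0.063, -0.068, -0.028, -0.013, -0.032, -0.096]), 'joint_efforts': array([  0.001, -39.6  , -33.143,  -0.   ,   0.008,  -0.   ]), 'ee_pos': array([ 0.217, -0.532,  0.247]), 'ee_rot': array([[ 0.926,  0.377, -0.   ],
       [ 0.377, -0.926,  0.002],
       [ 0.   , -0.002, -1.   ]]), 'wrist_force': array([0.097, 0.204, 0.232]), 'wrist_torque': array([-0.012,  0.031,  0.019]), 'opening': 0.9987647718431168}
top cap [(array([344., 233., 375., 258.]), 0.83)]
top bay [(array([280., 222., 381., 269.]), 0.86)]
top tray [(array([176., 234., 254., 310.]), 0.63)]
top used_bottle []
top bottle [(array([341., 230., 368., 257.]), 0.62)]
top vial_a [(array([298., 279., 306., 290.]), 0.66)]
top timer [(array([182., 212., 217., 242.]), 0.94)]
top cup [(array([307., 199., 328., 217.]), 0.92)]
top carton [(array([239., 124., 289., 166.]), 0.95)]
[[ 0.021 -0.997  0.08   0.548]
 [-1.    -0.021  0.004  0.062]
 [-0.002 -0.08  -0.997  1.08 ]
 [ 0.     0.     0.     1.   ]]
side cap [(array([351., 173., 379., 200.]), 0.96)]
side bay [(array([288., 213., 397., 296.]), 0.92)]
side tray [(array([209., 301., 332., 403.]), 0.91)]
side used_bottle [(array([308., 191., 349., 260.]), 0.61)]
side bottle [(array([344., 191., 380., 234.]), 0.73)]
side vial_a [(array([355., 273., 368., 296.]), 0.74), (array([375., 255., 390., 277.]), 0.54)]
side timer [(array([188., 308., 230., 347.]), 0.85), (array([287., 212., 395., 295.]), 0.21)]
side cup [(array([292., 216., 313., 244.]), 0.92), (array([290., 154., 340., 200.]), 0.47)]
side carton [(array([179., 190., 241., 260.]), 0.64)]
[[-0.702 -0.456  0.547  0.066]
 [-0.712  0.437 -0.55   0.613]
 [ 0.012 -0.775 -0.632  0.784]
 [ 0.     0.     0.     1.   ]]
```

View pics/top0.png

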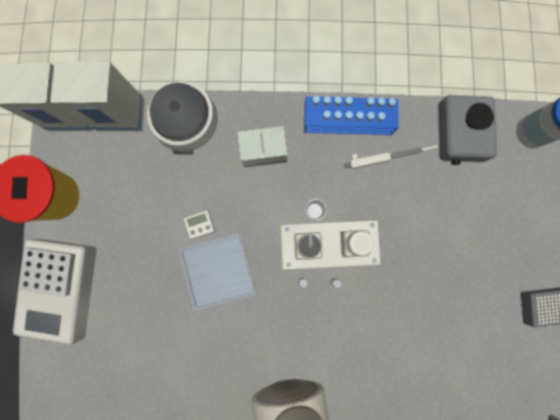

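View pics/side0.png

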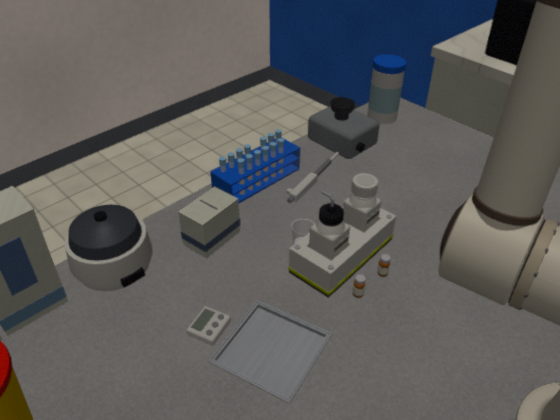

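The top view shows the fresh bottle's cap at about (359,243), the fitting at (309,245) and the tray at about (217,271). The side view has the cap at (365,186) and the tray at (271,350).

```bash
python3 - <<'E'
from h import *
np.set_printoptions(precision=3,suppress=True)
print('cap top',at_z('top',(359.5,242),.169),'side',at_z('side',(365,183),.169))
print('used',at_z('top',(309,244),.14))
for uv in[(282,226),(379,221),(381,264),(283,269)]: print('bay',at_z('top',uv,.068))
for uv in[(180,246),(239,234),(255,293),(194,308)]: print('tray',at_z('top',uv,.014))
for uv in[(209,350),(260,303),(330,341),(279,402)]: print('trayS',at_z('side',uv,.014))
for uv in[(304,283),(337,283)]: print('vial',at_z('top',uv,.047))
w=ctrl.calibration('wrist');s=ctrl.state()
E=np.array(w['extrinsics']);print('cam in tool',s['ee_rot'].T@(E[:3,3]-s['ee_pos']),s['ee_rot'].T@E[:3,:3],w['fx'],w['cx'],w['cy'])
E
```

```text
cap top [ 0.556 -0.103  0.169] side [ 0.547 -0.096  0.169]
used [0.55  0.004 0.14 ]
bay [0.592 0.064 0.068]
bay [ 0.608 -0.168  0.068]
bay [ 0.506 -0.173  0.068]
bay [0.49  0.06  0.068]
tray [0.538 0.32  0.014]
tray [0.572 0.172 0.014]
tray [0.426 0.128 0.014]
tray [0.385 0.279 0.014]
trayS [0.546 0.312 0.014]
trayS [0.563 0.175 0.014]
trayS [0.411 0.145 0.014]
trayS [0.388 0.294 0.014]
vial [0.456 0.008 0.047]
vial [ 0.458 -0.071  0.047]
cam in tool [ 0.074  0.001 -0.126] [[ 0.001 -0.958 -0.286]
 [ 1.     0.     0.002]
 [-0.002 -0.286  0.958]] 330.77260770979404 278.0589270974197 202.56934687581926
```

Emit:
{"method": "carry_out", "body": {
  "series": [
    [[0,0,0.14],[4.7,-2.7,-0.5],0],
    [[0,0,0.28],[9.4,-5.4,-1.0],0],
    [[0,0,0.42],[14.1,-8.1,-1.6],0],
    [[0,0,0.56],[18.8,-10.8,-2.1],0],
    [[0,0,0.7],[23.6,-13.5,-2.6],0]
  ],
  "squeeze": 100
}}

```text
time: 1.62
ee_pos: [0.3854, -0.317, 0.2747]
ee_rot: [[0.95, -0.313, 0.0], [-0.313, -0.95, -0.001], [0.001, 0.0, -1.0]]
wrist_force: [0.7, -0.4, -0.3]
opening: 1.001
```

```bash
cat > goto.py <<'E'
import sys
from h import *
from scipy.spatial.transform import Rotation as R
np.set_printoptions(precision=3,suppress=True)
# goto.py x y z yaw(deg of tool x): prints turn, shift(cm)
def rel(x,y,z,yaw):
    s=ctrl.state();a=np.radians(yaw);c,n=np.cos(a),np.sin(a)
    T=np.array([[c,n,0],[n,-c,0],[0,0,-1.]])
    print('turn',R.from_matrix(s['ee_rot'].T@T).as_rotvec(),'shift',s['ee_rot'].T@(np.array([x,y,z])-s['ee_pos'])*100)
    print('t',s['time'],'q',s['joints'],'p',s['ee_pos'],'F',s['wrist_force'],'M',s['wrist_torque'],'op',round(s['opening'],3),'yaw',np.degrees(np.arctan2(s['ee_rot'][1,0],s['ee_rot'][0,0])))
if __name__=='__main__': rel(*map(float,sys.argv[1:5]))
E
python3 goto.py .553 -.103 .30 -60
```

```text
turn [ 0.    -0.001  0.729] shift [  9.227 -25.572  -2.532]
t 1.625 q [-53.347  -3.432 101.479   0.004  81.911  54.88 ] p [ 0.385 -0.317  0.275] F [ 0.748 -0.37  -0.302] M [ 0.008 -0.066  0.009] op 1.001 yaw -18.22718504018532
```

Emit:
{"method": "carry_out", "body": {
  "series": [
    [[0,0,0.15],[1.8,-5.1,-0.5],0],
    [[0,0,0.3],[3.7,-10.2,-1.0],0],
    [[0,0,0.44],[5.5,-15.3,-1.5],0],
    [[0,0,0.59],[7.4,-20.5,-2.0],0],
    [[0,0,0.73],[9.2,-25.6,-2.5],0]
  ]
}}

```text
time: 2.25
ee_pos: [0.5538, -0.1011, 0.3]
ee_rot: [[0.495, -0.869, 0.001], [-0.869, -0.495, -0.001], [0.001, -0.0, -1.0]]
wrist_force: [0.8, -0.8, 0.6]
opening: 1.003
```

```bash
python3 - <<'E'
from h import *
np.set_printoptions(precision=3,suppress=True)
c=ctrl.calibration('wrist'); im=ctrl.read_camera('wrist'); np.save('c1.npy',c,allow_pickle=True)
cv2.imwrite('pics/w1.png',cv2.cvtColor(im,cv2.COLOR_RGB2BGR))
for t in('cap','cap_top','bottle','used_bottle'): print(t,[(b['box'],b['p']) for b in ctrl.boxes_of('wrist',t)[:2]])
import goto; goto.rel(.553,-.103,.30,-60)
a=np.linspace(0,2*np.pi,90)
for p in[(.553,-.103)]:
  P=np.c_[p[0]+.026*np.cos(a),p[1]+.026*np.sin(a),0*a+.169]; q=proj('wrist',P,c); print(q.min(0),q.max(0))
E
```

```text
cap [([247.6, 155.8, 314.2, 222.8], 0.59)]
cap_top [([250.0, 155.6, 313.3, 223.5], 0.88)]
bottle [([242.2, 133.4, 317.3, 193.0], 0.97)]
used_bottle [([195.6, 221.5, 273.1, 316.6], 0.81)]
turn [ 0.001 -0.001  0.   ] shift [ 0.037 -0.022 -0.053]
t 2.5 q [-22.827   5.423  89.728  -0.049  84.837 127.168] p [ 0.553 -0.103  0.299] F [-0.443 -0.67  -1.313] M [ 0.065 -0.044  0.046] op 1.001 yaw -59.99073873881133
[249.195 166.311] [313.602 228.341]
```

View pics/w1.png

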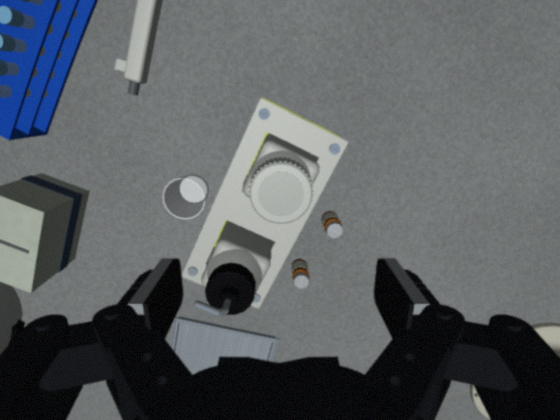

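The wrist view shows the cap's top disc centred near (281,193), about 5 px above the prediction. I estimate the cap at (0.555, -0.106). I'll go lower and check.

Emit:
{"method": "carry_out", "body": {
  "series": [
    [[0,0,0],[0.1,0,3],0],
    [[0,0,0],[0.3,0,6],0],
    [[0,0,0],[0.4,0,8.9],0],
    [[0,0,0],[0.4,0,8.9],0]
  ]
}}

```text
time: 3.0
ee_pos: [0.5523, -0.1069, 0.2078]
ee_rot: [[0.499, -0.867, -0.006], [-0.867, -0.499, 0.001], [-0.004, 0.004, -1.0]]
wrist_force: [-0.5, -0.0, 0.6]
opening: 1.0
```

```bash
python3 - <<'E'
from h import *
import goto
np.set_printoptions(precision=3,suppress=True)
c=ctrl.calibration('wrist'); im=ctrl.read_camera('wrist')
for t in('cap','cap_top'): print(t,[(b['box'],b['p']) for b in ctrl.boxes_of('wrist',t)[:2]])
goto.rel(.555,-.106,.158,-60)
a=np.linspace(0,2*np.pi,90)
b=cv2.cvtColor(im,cv2.COLOR_RGB2BGR)
P=np.c_[.555+.026*np.cos(a),-.106+.026*np.sin(a),0*a+.169]; q=proj('wrist',P,c); print(q.min(0),q.max(0))
cv2.polylines(b,[q.astype(int)],True,(0,0,255),1)
cv2.imwrite('pics/w2.png',b)
E
```

```text
cap [([226.5, 189.3, 322.8, 284.0], 0.91)]
cap_top [([226.2, 187.1, 321.1, 284.2], 0.98)]
turn [-0.001 -0.003 -0.001] shift [-0.131 -0.05   5.412]
t 3.15 q [-23.154   9.243  95.494  -0.055  75.112 126.9  ] p [ 0.555 -0.107  0.212] F [0.48  0.578 0.904] M [-0.022 -0.076  0.028] op 1.0 yaw -60.03944713588087
[226.285 199.077] [322.352 287.424]
```

View pics/w2.png

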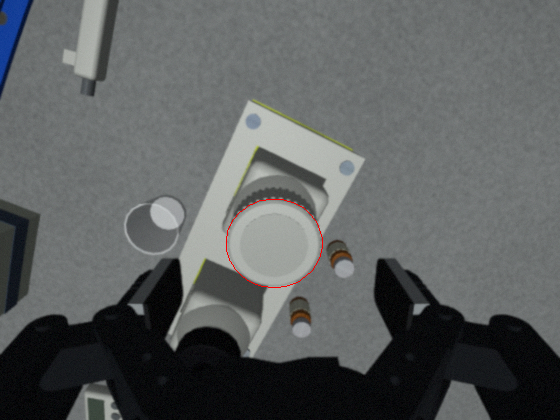

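The red predicted circle (cap at 0.555, -0.106) fits the cap's top edge, with its centre at (274,242), to within about 1 mm. I'll descend and grip.

Emit:
{"method": "carry_out", "body": {
  "series": [
    [[0,0,0],[0,0,2.5],0],
    [[0,0,0],[0,0,4.5],0],
    [[0,0,0],[0,0,5.4],0],
    [[0,0,0],[0,0,5.4],0.15],
    [[0,0,0],[0,0,5.4],0.2]
  ],
  "squeeze": 90
}}

```text
time: 3.78
ee_pos: [0.556, -0.1077, 0.1595]
ee_rot: [[0.499, -0.866, 0.004], [-0.866, -0.499, -0.003], [0.005, -0.002, -1.0]]
wrist_force: [0.2, -0.4, 0.9]
opening: 0.803
```

```bash
python3 -c "
from goto import *
print(ctrl.finger_overhang)
rel(.555,-.106,.157,-60)"
```

```text
0.017
turn [-0.002 -0.005 -0.001] shift [-0.203  0.001  0.251]
t 3.775 q [-23.162  12.399  98.14   -0.057  69.176 126.898] p [ 0.556 -0.108  0.16 ] F [ 0.199 -0.352  0.943] M [-0.026  0.072 -0.03 ] op 0.803 yaw -60.04046818600791
```

Emit:
{"method": "carry_out", "body": {
  "series": [
    [[0,0,0],[-0.1,0,0.2],0.4],
    [[0,0,0],[-0.1,0,0.2],1],
    [[0,0,0],[-0.1,0,0.2],1],
    [[0,0,0],[-0.1,0,0.2],1],
    [[0,0,0],[-0.1,0,0.2],1]
  ],
  "squeeze": 25
}}

```text
time: 4.4
ee_pos: [0.5561, -0.1073, 0.1588]
ee_rot: [[0.499, -0.866, 0.006], [-0.866, -0.499, -0.004], [0.006, -0.003, -1.0]]
wrist_force: [-2.1, -0.5, 5.5]
opening: 0.603
```

Emit:
{"method": "carry_out", "body": {
  "series": [
    [[0,0,0],[0,0,0],1],
    [[0,0,0],[0,0,0],1],
    [[0,0,0],[0,0,0],1]
  ],
  "squeeze": 90
}}

```text
time: 4.78
ee_pos: [0.5563, -0.1075, 0.1593]
ee_rot: [[0.499, -0.866, 0.006], [-0.866, -0.499, -0.004], [0.007, -0.003, -1.0]]
wrist_force: [-1.1, 0.5, 5.0]
opening: 0.584
```

```bash
python3 -c "
from goto import *
rel(.555,-.106,.157,-60)"
```

```text
turn [-0.003 -0.007 -0.001] shift [-0.19   0.037  0.224]
t 4.775 q [-23.107  12.356  98.224  -0.09   69.004 126.959] p [ 0.556 -0.107  0.159] F [-1.148  0.487  5.048] M [-0.042  0.354 -0.054] op 0.584 yaw -60.03493569037899
```

Emit:
{"method": "carry_out", "body": {
  "series": [
    [[0,0,-0.15],[0,0,-0.04],1],
    [[0,0,-0.32],[0,0,-0.06],1],
    [[0,0,-0.45],[0,0,-0.08],1],
    [[0,0,-0.45],[0,0,-0.08],1]
  ]
}}

```text
time: 5.28
ee_pos: [0.5562, -0.1068, 0.1594]
ee_rot: [[0.825, -0.565, 0.006], [-0.565, -0.825, -0.003], [0.006, -0.001, -1.0]]
wrist_force: [1.0, 1.8, -1.4]
opening: 0.586
```

```bash
python3 -c "
from goto import *
rel(.555,-.106,.157,-60)"
```

```text
turn [-0.003 -0.006  0.447] shift [-0.145 -0.001  0.237]
t 5.275 q [-23.09   12.335  98.233  -0.009  69.055 101.294] p [ 0.556 -0.107  0.159] F [ 1.034  1.785 -1.397] M [ 0.266 -0.177 -0.476] op 0.586 yaw -34.38088726010241
```

Emit:
{"method": "carry_out", "body": {
  "series": [
    [[0,0,-0.15],[0,0,-0.02],1],
    [[0,0,-0.3],[0,0,-0.04],1],
    [[0,0,-0.45],[0,0,-0.05],1],
    [[0,0,-0.45],[0,0,-0.05],1]
  ]
}}

```text
time: 5.78
ee_pos: [0.5564, -0.1062, 0.1604]
ee_rot: [[0.988, -0.152, 0.006], [-0.152, -0.988, -0.002], [0.007, 0.001, -1.0]]
wrist_force: [-2.5, 4.1, 7.7]
opening: 0.585
```

```bash
python3 -c "
from goto import *
rel(.555,-.106,.157,-60)"
```

```text
turn [-0.002 -0.007  0.894] shift [-0.148 -0.001  0.338]
t 5.775 q [-23.055  12.278  98.177   0.057  69.166  75.695] p [ 0.556 -0.106  0.16 ] F [-2.47   4.065  7.741] M [ 0.653  0.268 -0.096] op 0.585 yaw -8.770432749566014
```

Emit:
{"method": "carry_out", "body": {
  "series": [
    [[0,0,0],[0,0,-0.07],1],
    [[0,0,0],[0,0,-0.12],1],
    [[0,0,0],[0,0,-0.12],1]
  ]
}}

```text
time: 6.15
ee_pos: [0.5564, -0.1064, 0.1614]
ee_rot: [[0.988, -0.153, 0.006], [-0.153, -0.988, -0.002], [0.007, 0.001, -1.0]]
wrist_force: [0.0, 0.1, -0.5]
opening: 0.588
```

Emit:
{"method": "carry_out", "body": {
  "series": [
    [[0,0,-0.15],[0,0,-0.04],1],
    [[0,0,-0.3],[0,0,-0.07],1],
    [[0,0,-0.3],[0,0,-0.07],1]
  ]
}}

```text
time: 6.52
ee_pos: [0.5561, -0.1063, 0.1617]
ee_rot: [[0.99, 0.143, 0.006], [0.143, -0.99, -0.002], [0.005, 0.002, -1.0]]
wrist_force: [-0.9, 1.3, -0.6]
opening: 0.584
```

Emit:
{"method": "carry_out", "body": {
  "series": [
    [[0,0,-0.15],[0,0,-0.04],1],
    [[0,0,-0.3],[0,0,-0.08],1],
    [[0,0,-0.3],[0,0,-0.08],1]
  ]
}}

```text
time: 6.9
ee_pos: [0.556, -0.106, 0.1624]
ee_rot: [[0.905, 0.425, 0.005], [0.426, -0.905, -0.001], [0.004, 0.003, -1.0]]
wrist_force: [0.0, 1.5, 0.6]
opening: 0.583
```

Force is staying near zero at about 2.5 mm/rad.

Emit:
{"method": "carry_out", "body": {
  "series": [
    [[0,0,-0.15],[0,0,-0.05],1],
    [[0,0,-0.3],[0,0,-0.09],1],
    [[0,0,-0.4],[0,0,-0.12],1],
    [[0,0,-0.4],[0,0,-0.12],1]
  ]
}}

```text
time: 7.4
ee_pos: [0.556, -0.1056, 0.1637]
ee_rot: [[0.671, 0.741, 0.005], [0.741, -0.671, -0.0], [0.003, 0.004, -1.0]]
wrist_force: [0.0, 2.9, 1.4]
opening: 0.59
```

Emit:
{"method": "carry_out", "body": {
  "series": [
    [[0,0,-0.15],[0,0,-0.06],1],
    [[0,0,-0.3],[0,0,-0.1],1],
    [[0,0,-0.4],[0,0,-0.13],1],
    [[0,0,-0.4],[0,0,-0.13],1]
  ]
}}

```text
time: 7.9
ee_pos: [0.5558, -0.1055, 0.1649]
ee_rot: [[0.334, 0.943, 0.005], [0.943, -0.334, -0.0], [0.001, 0.004, -1.0]]
wrist_force: [-0.1, 3.3, 1.6]
opening: 0.586
```

Emit:
{"method": "carry_out", "body": {
  "series": [
    [[0,0,-0.15],[0,0,-0.06],1],
    [[0,0,-0.3],[0,0,-0.1],1],
    [[0,0,-0.4],[0,0,-0.13],1],
    [[0,0,-0.4],[0,0,-0.13],1]
  ]
}}

```text
time: 8.4
ee_pos: [0.5556, -0.1055, 0.1662]
ee_rot: [[-0.055, 0.998, 0.004], [0.998, 0.055, -0.0], [-0.001, 0.004, -1.0]]
wrist_force: [-0.9, 2.9, 1.4]
opening: 0.59
```

Emit:
{"method": "carry_out", "body": {
  "series": [
    [[0,0,-0.15],[0,0,-0.06],1],
    [[0,0,-0.3],[0,0,-0.1],1],
    [[0,0,-0.4],[0,0,-0.13],1],
    [[0,0,-0.4],[0,0,-0.13],1]
  ]
}}

```text
time: 8.9
ee_pos: [0.5553, -0.1057, 0.1675]
ee_rot: [[-0.435, 0.9, 0.003], [0.9, 0.435, -0.001], [-0.002, 0.003, -1.0]]
wrist_force: [-1.8, 2.3, 2.8]
opening: 0.583
```

Emit:
{"method": "carry_out", "body": {
  "series": [
    [[0,0,-0.15],[0,0,-0.08],1],
    [[0,0,-0.3],[0,0,-0.12],1],
    [[0,0,-0.45],[0,0,-0.17],1],
    [[0,0,-0.45],[0,0,-0.17],1]
  ]
}}

```text
time: 9.4
ee_pos: [0.5549, -0.1058, 0.1689]
ee_rot: [[-0.78, 0.625, 0.002], [0.625, 0.78, -0.001], [-0.002, 0.001, -1.0]]
wrist_force: [-2.2, 0.3, 1.0]
opening: 0.587
```

Emit:
{"method": "carry_out", "body": {
  "series": [
    [[0,0,-0.15],[0,0,-0.08],1],
    [[0,0,-0.3],[0,0,-0.12],1],
    [[0,0,-0.3],[0,0,-0.12],1]
  ]
}}

```text
time: 9.78
ee_pos: [0.5546, -0.106, 0.1699]
ee_rot: [[-0.928, 0.372, 0.002], [0.372, 0.928, -0.001], [-0.002, -0.0, -1.0]]
wrist_force: [-3.0, 1.5, 0.3]
opening: 0.586
```

```bash
python3 -c "
from goto import *
rel(.555,-.106,.157,-60)"
```

```text
turn [-0.002  0.    -2.476] shift [-0.032  0.014  1.289]
t 9.775 q [-23.071  11.603  97.812  -0.016  70.478 -91.215] p [ 0.555 -0.106  0.17 ] F [-2.961  1.505  0.253] M [ 0.261  0.449 -0.065] op 0.586 yaw 158.1491403674547
```

Turned 218° so far. I'll lift a little and check the force.

Emit:
{"method": "carry_out", "body": {
  "series": [
    [[0,0,0],[0,0,-0.1],1],
    [[0,0,0],[0,0,-0.2],1],
    [[0,0,0],[0,0,-0.2],1]
  ]
}}

```text
time: 10.15
ee_pos: [0.5546, -0.106, 0.1718]
ee_rot: [[-0.928, 0.373, 0.002], [0.373, 0.928, -0.001], [-0.002, -0.0, -1.0]]
wrist_force: [-1.7, 1.0, -1.3]
opening: 0.582
```

Emit:
{"method": "carry_out", "body": {
  "series": [
    [[0,0,0],[0,0,-0.1],1],
    [[0,0,0],[0,0,-0.2],1],
    [[0,0,0],[0,0,-0.2],1]
  ]
}}

```text
time: 10.52
ee_pos: [0.5546, -0.106, 0.1739]
ee_rot: [[-0.928, 0.373, 0.002], [0.373, 0.928, -0.001], [-0.002, -0.0, -1.0]]
wrist_force: [-1.5, 0.6, -0.7]
opening: 0.582
```

The cap is free: the wrist carries only about the cap's weight. I'll lift it clear.

Emit:
{"method": "carry_out", "body": {
  "series": [
    [[0,0,0],[0,0,-1],1],
    [[0,0,0],[0,0,-2.5],1],
    [[0,0,0],[0,0,-5],1],
    [[0,0,0],[0,0,-8],1],
    [[0,0,0],[0,0,-10],1]
  ]
}}

```text
time: 11.15
ee_pos: [0.5555, -0.1064, 0.2775]
ee_rot: [[-0.928, 0.373, 0.006], [0.373, 0.928, -0.003], [-0.007, -0.001, -1.0]]
wrist_force: [0.4, 1.0, -1.0]
opening: 0.585
```

```bash
python3 - <<'E'
from goto import *
for c in('top','side'):
    cv2.imwrite(f'pics/{c}1.png',cv2.cvtColor(ctrl.read_camera(c),cv2.COLOR_RGB2BGR))
    for t in('cap','bottle','tray'): print(c,t,[(np.round(b['box']),round(b['p'],2)) for b in ctrl.boxes_of(c,t)[:2]])
T=np.array([[.538,.32],[.572,.172],[.426,.128],[.385,.279]]); print(T.mean(0))
rel(.48,.228,.27,103)
E
```

```text
top cap []
top bottle [(array([340., 233., 362., 255.]), 0.87), (array([295., 231., 321., 260.]), 0.4)]
top tray [(array([175., 238., 257., 310.]), 0.95), (array([182., 210., 216., 241.]), 0.38)]
side cap [(array([359., 124., 388., 149.]), 0.68)]
side bottle [(array([343., 178., 379., 234.]), 0.83), (array([207., 302., 330., 404.]), 0.67)]
side tray [(array([178., 187., 238., 258.]), 0.64), (array([209., 301., 333., 404.]), 0.57)]
[0.48  0.225]
turn [-0.     0.     0.961] shift [19.329 28.198  0.265]
t 11.55 q [-23.071   6.531  91.534  -0.023  81.939 -91.135] p [ 0.554 -0.106  0.273] F [ 0.464  0.319 -0.595] M [ 0.015 -0.026 -0.018] op 0.582 yaw 158.06681895742227
```

View pics/side1.png

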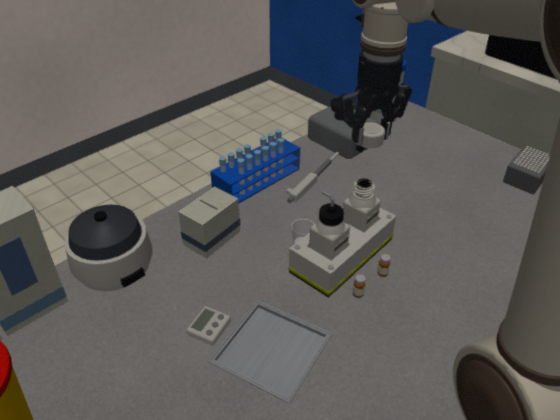

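The side view shows the cap held at (373,135) and the bottle's open neck at (365,190), with the bottle still in its well. I'll carry the cap to the tray.

Emit:
{"method": "carry_out", "body": {
  "series": [
    [[0,0,0],[2,3,0],1],
    [[0,0,0],[5,7,0],1],
    [[0,0,0],[8,11.5,0],1],
    [[0,0,0],[11,16,0],1],
    [[0,0,0],[14,20.5,0],1]
  ]
}}

```text
time: 12.18
ee_pos: [0.4998, 0.1383, 0.272]
ee_rot: [[-0.928, 0.374, -0.001], [0.374, 0.928, -0.0], [0.001, -0.001, -1.0]]
wrist_force: [0.2, 0.3, 0.4]
opening: 0.584
```

```bash
python3 -c "
from goto import *
rel(.478,.228,.12,158)"
```

```text
turn [-0.001 -0.001  0.001] shift [ 5.358  7.52  15.196]
t 12.175 q [  2.106  -0.238  98.673  -0.017  81.634 -65.946] p [0.5   0.138 0.272] F [0.194 0.252 0.373] M [ 0.032 -0.051  0.019] op 0.584 yaw 158.05438869551273
```

Emit:
{"method": "carry_out", "body": {
  "series": [
    [[0,0,0],[2.5,3.5,1],1],
    [[0,0,0],[4.5,6.5,4],1],
    [[0,0,0],[5.4,7.5,8],1],
    [[0,0,0],[5.4,7.5,12],1],
    [[0,0,0],[5.4,7.5,15.2],1]
  ]
}}

```text
time: 12.8
ee_pos: [0.4762, 0.228, 0.1175]
ee_rot: [[-0.928, 0.373, -0.004], [0.373, 0.928, -0.001], [0.003, -0.002, -1.0]]
wrist_force: [-0.4, -0.0, -0.5]
opening: 0.581
```

```bash
python3 - <<'E'
from goto import *
im=cv2.cvtColor(ctrl.read_camera('wrist'),cv2.COLOR_RGB2BGR)
print([(np.round(b['box']),round(b['p'],2)) for b in ctrl.boxes_of('wrist','tray')[:2]])
cv2.circle(im,tuple(map(int,proj('wrist',[.478,.228,.0025])[0])),5,(0,0,255),-1)
cv2.imwrite('pics/w3.png',im)
rel(.478,.228,.025,158)
E
```

```text
[(array([125.,  44., 426., 270.]), 0.57)]
turn [-0.006 -0.009  0.001] shift [-0.435  0.281  9.033]
t 12.9 q [ 12.435  10.607 105.77   -0.006  64.246 -55.628] p [0.474 0.227 0.115] F [-0.497 -0.866 -0.486] M [-0.023 -0.029 -0.019] op 0.584 yaw 158.06404558804428
```

View pics/w3.png

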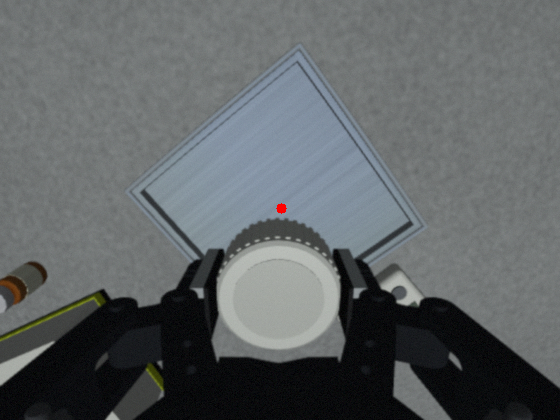

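The wrist view puts the tray's corners at (128,192) and (423,226). Their midpoint (276,209) agrees with the predicted centre (281,208), so I'll descend.

Emit:
{"method": "carry_out", "body": {
  "series": [
    [[0,0,0],[-0.3,0.2,3],1],
    [[0,0,0],[-0.4,0.3,6],1],
    [[0,0,0],[-0.4,0.3,8],1],
    [[0,0,0],[-0.4,0.3,8.8],1],
    [[0,0,0],[-0.4,0.3,8.8],1]
  ]
}}

```text
time: 13.52
ee_pos: [0.4782, 0.2284, 0.0279]
ee_rot: [[-0.928, 0.374, -0.01], [0.374, 0.928, -0.002], [0.008, -0.006, -1.0]]
wrist_force: [-0.8, 0.4, -0.3]
opening: 0.582
```

```bash
python3 -c "
from goto import *
rel(.478,.228,.02,158)"
```

```text
turn [-0.006 -0.008  0.001] shift [-0.001 -0.036  0.794]
t 13.525 q [ 12.452  19.493 106.738  -0.007  54.363 -55.601] p [0.478 0.228 0.028] F [-0.791  0.362 -0.326] M [-0.045  0.019 -0.005] op 0.582 yaw 158.05574582028257
```

Emit:
{"method": "carry_out", "body": {
  "series": [
    [[-0.006,-0.008,0],[0,0,0.3],1],
    [[-0.006,-0.008,0],[0,0,0.6],1],
    [[-0.006,-0.008,0],[0,0,0.6],1]
  ]
}}

```text
time: 13.9
ee_pos: [0.4781, 0.2283, 0.0221]
ee_rot: [[-0.928, 0.374, -0.0], [0.374, 0.928, 0.0], [0.0, 0.0, -1.0]]
wrist_force: [0.1, 0.3, 0.1]
opening: 0.585
```

Emit:
{"method": "carry_out", "body": {
  "series": [
    [[0,0,0],[0,0,0.08],1],
    [[0,0,0],[0,0,0.15],1],
    [[0,0,0],[0,0,0.15],1]
  ]
}}

```text
time: 14.28
ee_pos: [0.4781, 0.2283, 0.0205]
ee_rot: [[-0.928, 0.374, -0.001], [0.374, 0.928, 0.0], [0.001, -0.0, -1.0]]
wrist_force: [-0.3, -0.6, -0.4]
opening: 0.582
```

Emit:
{"method": "carry_out", "body": {
  "series": [
    [[0,0,0],[0,0,0.08],1],
    [[0,0,0],[0,0,0.12],1],
    [[0,0,0],[0,0,0.12],1]
  ]
}}

```text
time: 14.65
ee_pos: [0.4782, 0.2284, 0.0198]
ee_rot: [[-0.928, 0.374, -0.0], [0.374, 0.928, 0.0], [0.001, -0.0, -1.0]]
wrist_force: [-1.8, -1.6, 5.1]
opening: 0.581
```

Contact at 5 N. I'll release, letting the fingers open gradually, then rise.

Emit:
{"method": "carry_out", "body": {
  "series": [
    [[0,0,0],[0,0,0],0.35],
    [[0,0,0],[0,0,0],0.25],
    [[0,0,0],[0,0,0],0.1],
    [[0,0,0],[0,0,0],0.05],
    [[0,0,0],[0,0,0],0]
  ]
}}

```text
time: 15.28
ee_pos: [0.4782, 0.2284, 0.0198]
ee_rot: [[-0.928, 0.374, -0.0], [0.374, 0.928, 0.0], [0.001, -0.0, -1.0]]
wrist_force: [-0.0, -0.1, -0.3]
opening: 1.004
```

Emit:
{"method": "carry_out", "body": {
  "series": [
    [[0,0,0],[0,0,-1],0],
    [[0,0,0],[0,0,-4],0],
    [[0,0,0],[0,0,-8],0],
    [[0,0,0],[0,0,-13],0],
    [[0,0,0],[0,0,-18],0]
  ]
}}

```text
time: 15.9
ee_pos: [0.4781, 0.2283, 0.2021]
ee_rot: [[-0.928, 0.374, 0.0], [0.374, 0.928, 0.0], [-0.0, 0.0, -1.0]]
wrist_force: [0.9, 0.4, 0.1]
opening: 0.998
```

```bash
python3 - <<'E'
from goto import *
rel(.478,.228,.02,158)
ims=[]
for c in('wrist','side'):
    im=ctrl.read_camera(c)
    for t in('cap','cap_top','bottle','used_bottle'): print(c,t,[(np.round(b['box']),round(b['p'],2)) for b in ctrl.boxes_of(c,t)[:1]])
    ims.append(cv2.resize(cv2.cvtColor(im,cv2.COLOR_RGB2BGR),(400,300)))
cv2.imwrite('pics/end.png',np.hstack(ims))
a=np.linspace(0,6.28,60)
q=proj('wrist',np.c_[.478+.026*np.cos(a),.228+.026*np.sin(a),0*a+.0295]);print('pred top disc',q.min(0),q.max(0))
E
```

```text
turn [0.    0.    0.001] shift [-0.001 -0.037 18.205]
t 15.9 q [ 12.436   4.664 101.695   0.016  73.629 -55.635] p [0.478 0.228 0.202] F [0.855 0.38  0.137] M [-0.002 -0.03  -0.025] op 0.998 yaw 158.066393064583
wrist cap [(array([252., 159., 307., 215.]), 0.56)]
wrist cap_top [(array([253., 158., 305., 214.]), 0.79)]
wrist bottle []
wrist used_bottle [(array([ 66., 306., 110., 419.]), 0.79)]
side cap [(array([254., 326., 287., 362.]), 0.75)]
side cap_top [(array([253., 331., 288., 359.]), 0.65)]
side bottle [(array([342., 177., 378., 234.]), 0.97)]
side used_bottle [(array([312., 191., 350., 259.]), 0.96)]
pred top disc [250.02  157.649] [306.66  212.779]
```

View pics/end.png

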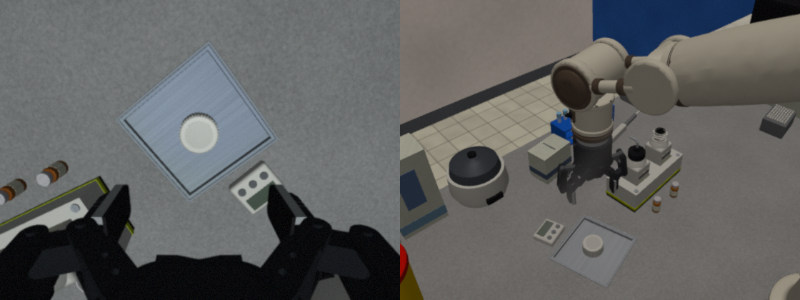

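The cap lies flat, top up, at the middle of the tray (wrist half, (199,133)). Both bottles stand in their wells and the gripper is clear.

```bash
python3 -c "
from rig import ctrl
print(ctrl.sign_off())"
```

```text
the job is handed in; nothing more can be done
None
```

I took the cap off the fresh bottle, laid it in the steel tray and handed the job in at about 16 s of the 67 s allowed. No verdict is reported at hand-in.

- **Twist and unscrew:** I gripped the cap at 90 N, broke it loose anticlockwise (about 0.5 N m measured), and turned it 218° in all. The arm rose with the thread, about 3 mm per radian by the end.
- **Force on the bottle:** The vertical force stayed within about 3 N, except for one downward reading of 7.7 N near 0.9 rad. That is close to where the foot plate starts to yield, so I lifted about 1 mm at once and it went back to zero. Any sinking should be well under the 2 mm limit, but I did not measure it directly.
- **Lift-off:** The cap came away with only about its own weight on the wrist, so the bottle was not pulled up.
- **Last checks:** The cap is flat, top side up, about at the tray's centre; the wrist camera matches the predicted spot to about 2 px. In the side picture both bottles stand in their wells. The visible vials and timer look unmoved; the arm hid or partly hid the cup, carton and pipette. The gripper is open and clear at z = 0.20 m. No check failed. The networks missed the cap in the top picture taken while the arm held it, and the side picture showed it in the gripper.

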